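Reset the tripped breaker in the bench supply box

ROBOT

A 6-joint arm with a two-finger parallel gripper is mounted at the origin on a cart in front of the work surface, level with it; the furniture and walls round the work are solid. World frame = base frame: x ahead of the robot, y to its left, z up, the work surface at z = 0. Lengths are in m, angles in rad, forces in N, time in s.
With the tool pointing down it reaches from about 0.3 to 0.875 m from the base axis. Payload 6.4 kg.
Tool frame: the origin (TCP) lies midway between the tips of the shut fingers; the grasp point (between the pads) lies 19 mm behind it (ctrl.pinch_z is the distance from the TCP to the grasp point, in m); z points along the fingers, y is the line along which they close (so a half turn about z gives the same grasp; the last joint's range is limited). The gripper opens to 85 mm and grips with 20 to 120 N. Pads are 22 mm wide; open, the fingers measure 114 mm over their backs; the gripper's body (76 mm by 85 mm) begins 54 mm behind the grasp point. The pads swing forward as they close: fully open they stand 13 mm farther back than shut.
Start: joints at [1.08, 0.181, 1.607, -0, 1.354, -0.206], TCP at [0.162, 0.552, 0.231] pointing down, gripper open.
Joint ranges: [-2.99, 2.99], [-0.89, 2.07], [0.3, 2.58], [-1.14, 4.28], [0, 2.63], [-3.12, 3.12]. Speed limits (rad/s): [2.57, 2.57, 3.01, 3.14, 3.14, 3.14].

INTERFACE

Orientations are given as a unit quaternion [w, x, y, z].
In Python, from bench import ctrl gives the robot as it stands.
- The arm moves only by the tool apply_moves, never from a script. Its argument "moves" is a list of rows, each an object with "jaw": the opening, from 0 (shut) to 1 (fully open); "offset": the shift along the tool's x, y, z in mm, a list of three; "rot": the turn, a rotation vector about the tool's x, y, z in degrees, a list of three. In form: [{"jaw": jaw, "offset": [dx, dy, dz], "rot": [ax, ay, az]}, ...]. A call has exactly 5 rows; each row shifts and turns the commanded pose from where the row before left it, along the tool's axes as they then stand; what a row does not reach is not made up. A row lasts 1/8 s, in which the tool goes at most 62.5 mm and 10.7 degrees, less where a joint would pass 70% of its speed; a pose out of reach is approached as far as the arm can. A call is refused whole if a number of a shift passes 62.5 or a number of a turn 10.7, either way. A call with a gripper value outside its range is refused whole. The fingers move at their own pace and stop on an object; the grip force is fixed at half the most. Time passes only in rows, so rows that do not move let the fingers close, or fill a call up. It gives the time, the measured TCP pose, the force, the opening and the grip force at its end, in the units of the state.
- ctrl.get_obs(): the state, without advancing time (a new reading comes with each control period).
- ctrl.camera(name): name is "scene" or "top" or "wrist"; returns (picture, depth): 400x640x3 uint8, red, green, blue; 400x640 float32, m along the optical axis (not along the pixel's ray), 0 where there is no reading.
- ctrl.camera_params(name): a dict with "K" (3x3 intrinsics, pixels), "cam_to_world" (4x4, takes a point from camera to world coordinates); the wrist camera has in their place "mount" (4x4, takes a point from camera to tool coordinates, whose origin is the TCP and whose axes are the flange's). Camera axes: x right, y down, z forward; pixel columns grow to the right and rows downward; lengths in m; the calibration is good to about 2 mm. A picture is of the moment at which its call begins: read the wrist's pose just before it. camera_params takes no time and is no camera call.
- ctrl.hand_in(): hands the job in; it is judged then, once.
Trained networks look in the newest picture that a camera, given by its name, has taken for a name from the list of things; names that differ only in an ending like _2 or _b are one class to them, and where a whole thing is asked for, a point or a joint stands for the part that bears it (a point fixed in the world has none). Each returns a list of dicts, best first, with "score" (0 to 1); they miss things now and then, are a little off and sometimes report something else, mostly with a low value. They report only what shows in the picture. A call takes as long as a camera call.
- ctrl.outline_of(camera, target): "region" (400x640 bool, what is visible of it) and "position" ([column, row] in pixels, amid what is visible of it).
The state is a dict: "time_s": time; "q": joint angles; "dq": joint speeds; "joint_efforts": joint torques, N m; "eef_pos": TCP position; "eef_rot": TCP orientation; "wrist_force": force on the tool from outside, world axes, zero at the start; "torque": the same for the moment, N m; "opening": opening from 0.0 (shut) to 1.0 (fully open); "grasp_force": force on a finger pad.
Only numpy, scipy, OpenCV 4.12 (cv2) and the standard library are available. Lean on these libraries where they do the work, as an engineer would, in place of code of your own. Each camera call takes 0.05 s, during which the arm holds its last target. There are 200 camera calls.

TASK

One of the two breakers in the grey bench supply box has tripped: its small flag shows red, the other's shows green. Using the fingertips only and gripping nothing, push the box's sliding dust shutter fully back by its upturned lip, reach down into the tripped breaker's well and press its sunken blue key until it snaps fully home, then push the shutter fully shut again. Leave the other breaker untouched and the things lying round the box where they are.

Things in the scene. Friction and masses are not known exactly. Their poses are not given: they have to be found in the camera images.
- supply_box: grey supply box fixed to the table, 190 (x) x 200 (y) x 75 mm high; origin at the centre of its underside; its x axis points from its front (two round blue outlet caps, towards the robot, sticking out 20 mm in front) to its back, y to its left, z up. Its flat top panel is 75 mm above the origin. Two black breaker units sit in the panel, their wells at x = -8 mm, y = +45 and -45 mm. Rails at y = +-82 to +-92 mm rise 8 mm above the panel
- shutter (a joint): slide of the bare steel dust shutter, m: 0 fully shut (covers both wells), 0.062 fully back (both wells wholly clear). It moves along the box's +x axis as it is pushed back, away from the robot, stays where it is left and takes about 3 N to move. The plate is 66 x 168 mm, its upper face 80 mm above the table
- lip_top (a point): middle of the top edge of the shutter's upturned lip; moves with the shutter. The lip is an upright wall along the shutter's front edge, 120 mm long (box y), 6 mm thick (box x, this point lies mid-thickness), its top 100 mm above the table, 25 mm above the panel in front of it and 20 mm above the shutter plate behind it. Its near face, bare steel (shutter_c1), is pushed on to open; its far face, black rubber (shutter_c2), to shut
- tripped_unit: the tripped black breaker unit (red flag), fixed in the box at the left or the right; origin on the axis of its well, 40 mm above the table; axes as the box. Its top is flush with the panel; its flag window, 14 x 20 mm, lies 51 mm in front of the well axis, never under the shutter
- tripped_well (a point): centre of the mouth of the tripped breaker's well, at panel height (75 mm above the table). Round upright well, bore 46 mm, 32 mm deep, with a steel rim 1 mm high
- tripped_key (a joint): travel of the tripped breaker's key, m: 0 popped out (as it starts), 0.007 fully home. The key is a blue disc 29 mm across in the middle of the well; its top is 16 mm below the panel when out and 23 mm below it when home. It moves straight down; an over-centre mechanism resists with about 5 N at first and ever less after, and past half travel it snaps home by itself and stays; the flag then turns green
- healthy_unit: the other black breaker unit (green flag), alike in every way, its key already home; not to be touched; origin on the axis of its well, 40 mm above the table
- healthy_key (a joint): travel of the other breaker's key, m: 0.007 = home (as it starts)
- mount_a4: loose cream specimen mount, cylinder 30 mm across and 22 mm high, standing at the right of the box; origin at the centre of its underside
- dust_brush: loose dusting brush, 184 mm long, wooden handle, lying in front of the box; origin at the middle of its underside
- ball_box: loose small box with a blue lid, 42 x 62 x 21 mm, at the left of the box; origin at the centre of its underside
- test_block_a: loose round steel test block, 64 mm across and 13 mm high, at the left of the box; origin at the centre of its underside

How it is judged:
By the outcome, as a careful person would: the job done as asked, in the order asked, and still so for the second after the job is handed in, with the robot touching nothing.
It also fails if it takes over 45 s, if anything falls off the work surface, if the arm or the gripper's body presses on something with over 40 N, if the wrist force passes 120 N, or if a joint passes its speed limit or range.

## Working session

There is one attempt and no reset: what is moved stays moved. The work goes in short steps, Python scripts to look and compute and a tool call to move; the robot and the scene stay as the last step left them, time stands still between calls to the robot, and variables do not carry over. Pictures are saved under pics/ and viewed, at most 10 in all, crops included, and the job is handed in when it is done.

Besides the shell and the picture viewer there is one more tool, called after "Request:" by a JSON object that holds its "method" and its "body", one argument or row to a line. apply_moves: Moves the arm, as the interface text tells. Its arguments: {"type":"object","properties":{"moves":{"type":"array"}},"required":["moves"]}

```bash
mkdir -p pics
cat > h.py <<'E'
import numpy as np, cv2
from bench import ctrl
def pts(cam,d,mask):
    p=ctrl.camera_params(cam);K=np.array(p["K"]);T=np.array(p["cam_to_world"])
    v,u=np.nonzero(mask&(d>0));z=d[v,u]
    P=np.c_[(u-K[0,2])/K[0,0]*z,(v-K[1,2])/K[1,1]*z,z]
    return P@T[:3,:3].T+T[:3,3],u,v
E
python3 - <<'E'
from h import *
for c in ("top","scene"):
    im,d=ctrl.camera(c)
    cv2.imwrite(f"pics/{c}0.png",im[:,:,::-1]); np.savez(f"{c}0.npz",im=im,d=d)
    for n in ["supply_box","shutter","lip_top","tripped_unit","healthy_unit","mount_a4","dust_brush","ball_box","test_block_a"]:
        for r in ctrl.outline_of(c,n)[:2]:
            P,u,v=pts(c,d,r["region"])
            if len(P): print(c,n,round(r["score"],2),np.round(r["position"]),np.round(np.median(P,0),3),np.round(P.min(0),3),np.round(P.max(0),3))
o=ctrl.get_obs();print(o["time_s"],o["eef_pos"],o["eef_rot"],o["wrist_force"])
E
```

```text
top supply_box 0.86 [326. 183.] [0.547 0.228 0.077] [ 0.421  0.103 -0.004] [0.675 0.346 0.104]
top shutter 0.68 [329. 188.] [0.537 0.224 0.08 ] [0.485 0.139 0.072] [0.589 0.308 0.104]
top shutter 0.31 [358. 206.] [0.507 0.175 0.075] [0.474 0.125 0.065] [0.606 0.23  0.084]
top lip_top 0.92 [329. 188.] [0.537 0.225 0.08 ] [0.484 0.141 0.075] [0.588 0.307 0.104]
top lip_top 0.75 [326. 184.] [0.547 0.228 0.077] [ 0.417  0.088 -0.006] [0.678 0.349 0.104]
top tripped_unit 0.83 [358. 206.] [0.507 0.176 0.075] [0.474 0.125 0.065] [0.606 0.23  0.084]
top healthy_unit 0.89 [311. 222.] [0.484 0.259 0.075] [0.448 0.211 0.042] [0.581 0.312 0.102]
top dust_brush 0.8 [366. 257.] [0.415 0.156 0.012] [ 0.377  0.092 -0.001] [0.446 0.263 0.018]
top ball_box 0.92 [260. 238.] [0.451 0.351 0.021] [ 0.425  0.318 -0.003] [0.478 0.387 0.026]
top test_block_a 0.98 [239. 187.] [0.552 0.387 0.013] [ 0.52   0.357 -0.003] [0.586 0.42  0.018]
scene supply_box 0.73 [362. 233.] [0.529 0.202 0.075] [ 0.42   0.103 -0.005] [0.699 0.383 0.103]
scene shutter 0.96 [363. 225.] [0.536 0.218 0.08 ] [0.484 0.142 0.074] [0.591
[... 305 characters left out ...]
it 0.59 [371. 252.] [0.506 0.176 0.075] [0.472 0.124 0.07 ] [0.604 0.234 0.084]
scene healthy_unit 0.62 [328. 225.] [0.482 0.26  0.075] [0.448 0.21  0.071] [0.583 0.316 0.081]
scene mount_a4 0.8 [423. 290.] [0.569 0.091 0.021] [ 0.555  0.078 -0.002] [0.597 0.119 0.025]
scene dust_brush 0.74 [324. 311.] [0.413 0.15  0.011] [ 0.373  0.092 -0.004] [0.451 0.267 0.016]
scene ball_box 0.71 [279. 216.] [0.443 0.359 0.021] [ 0.425  0.329 -0.001] [0.471 0.401 0.025]
scene test_block_a 0.84 [313. 188.] [0.546 0.394 0.013] [0.52  0.369 0.001] [0.582 0.421 0.016]
1.0 [0.16153008 0.55186203 0.23130929] [-2.75669279e-06  1.41913338e-01  9.89879086e-01  9.79068835e-06] [-0.0658453   0.58983469 -0.95064459]
```

Run:
```python
from h import *
B=[]
for c in ("top","scene"):
    f=np.load(f"{c}0.npz");d=f["d"];im=f["im"]
    P,u,v=pts(c,d,np.ones(d.shape,bool))
    roi=(P[:,0]>.4)&(P[:,0]<.72)&(P[:,1]>.05)&(P[:,1]<.4)
    for n,a,b in (("lip",.095,.106),("body+",.068,.106)):
        m=roi&(P[:,2]>a)&(P[:,2]<b)
        Q=P[m]; (ctr,wh,ang)=cv2.minAreaRect(Q[:,:2].astype(np.float32)*1000)
        print(c,n,len(Q),np.round(ctr,1),np.round(wh,1),round(ang,2),'pca',np.round(Q.mean(0),4), np.degrees(np.arctan2(*np.linalg.eigh(np.cov(Q[:,:2].T))[1][::-1,1])))
    # flag colours
    hsv=cv2.cvtColor(im,cv2.COLOR_RGB2HSV)
    H,S,V=[hsv[v,u,i].astype(int) for i in range(3)]
    pz=roi&(P[:,2]>.065)&(P[:,2]<.08)&(S>130)&(V>80)
    for n,m in (("red",(H<8)|(H>172)),("green",(H>45)&(H<85))):
        q=P[pz&m]; print(c,n,len(q),np.round(np.median(q,0),4) if len(q) else '')
a=cv2.imread("pics/top0.png")[110:290,200:430];cv2.imwrite("pics/top0c.png",cv2.resize(a,None,fx=3,fy=3))
```

```text
top lip 243 [508.  214.6] [  6.  119.5] 16.3 pca [0.5079 0.2149 0.1001] 106.3601940774335
top body+ 12072 [542.8 225. ] [191.9 201.7] 16.28 pca [0.5418 0.2259 0.0775] 106.39619682545802
top red 67 [0.4985 0.1657 0.0734]
top green 5 [0.4724 0.2503 0.074 ]
scene lip 307 [507.2 215.3] [  9.2 118.9] 16.94 pca [0.5078 0.2129 0.0992] 106.25906269589913
scene body+ 10544 [542.5 226.5] [193.8 203.1] 16.15 pca [0.5362 0.2163 0.0778] 104.68709274848956
scene red 62 [0.4994 0.1671 0.0735]
scene green 2 [0.478  0.2532 0.0733]
```

View pics/top0c.png

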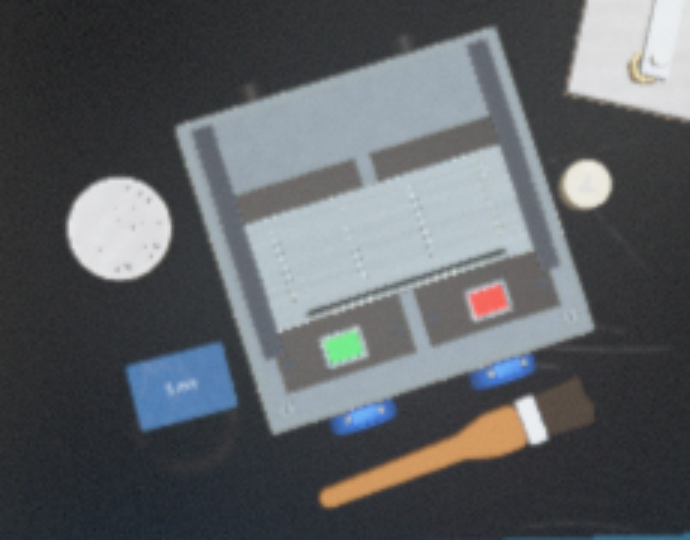

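View pics/scene0.png

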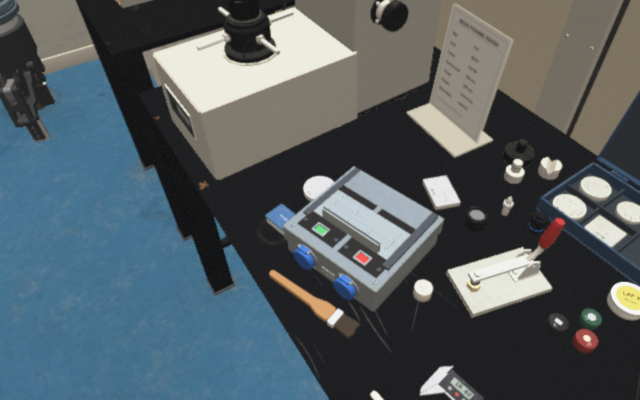

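Run:
```python
from h import *
for c in ("top","scene"):
    d=np.load(f"{c}0.npz")["d"];P,u,v=pts(c,d,np.ones(d.shape,bool))
    for a,b in ((.02,.1),(.1,.2),(.2,.8)):
        for y0 in np.arange(-.2,.9,.1):
            m=(P[:,2]>a)&(P[:,2]<b)&(P[:,1]>y0)&(P[:,1]<y0+.1)&(P[:,0]<1)
            if m.sum()>20: print(c,a,round(y0,1),m.sum(),np.round(np.percentile(P[m,0],[0,5,50,100]),2))
```

```text
top 0.02 -0.2 1123 [0.71 0.82 0.85 0.9 ]
top 0.02 -0.1 646 [0.69 0.7  0.86 0.9 ]
top 0.02 0.0 1650 [0.56 0.57 0.74 0.91]
top 0.02 0.1 5121 [0.45 0.46 0.55 0.91]
top 0.02 0.2 6537 [0.42 0.44 0.54 0.91]
top 0.02 0.3 2000 [0.43 0.44 0.54 0.64]
top 0.02 0.5 2872 [0.39 0.41 0.61 0.9 ]
top 0.1 0.0 199 [0.75 0.75 0.76 0.77]
top 0.1 0.1 47 [0.51 0.51 0.52 0.53]
top 0.1 0.2 84 [0.49 0.49 0.5  0.51]
top 0.1 0.5 16549 [0.38 0.4  0.56 0.83]
top 0.1 0.6 10404 [0.38 0.4  0.51 0.72]
top 0.1 0.7 3323 [0.38 0.39 0.51 0.72]
top 0.2 0.4 510 [0.76 0.76 0.77 0.8 ]
top 0.2 0.5 6808 [0.53 0.56 0.72 0.79]
top 0.2 0.6 8161 [0.44 0.51 0.57 0.72]
top 0.2 0.7 78 [0.72 0.72 0.72 0.72]
scene 0.02 -0.2 367 [0.71 0.81 0.83 0.87]
scene 0.02 -0.1 1237 [0.69 0.71 0.88 1.  ]
scene 0.02 0.0 3206 [0.56 0.58 0.83 1.  ]
scene 0.02 0.1 7364 [0.44 0.46 0.54 1.  ]
scene 0.02 0.2 6432 [0.42 0.43 0.52 0.99]
scene 0.02 0.3 2245 [0.43 0.44 0.6  0.92]
scene 0.02 0.4 898 [0.91 0.92 0.92 0.93]
scene 0.02 0.5 6648 [0.38 0.39 0.6  0.95]
scene 0.02 0.6 287 [0.38 0.38 0.38 0.38]
scene 0.02 0.7 124 [0.38 0.38 0.38 0.38]
scene 0.1 0.0 297 [0.75 0.75 0.76 0.77]
scene 0.1 0.1 49 [0.51 0.51 0.52 0.53]
scene 0.1 0.2 65 [0.49 0.49 0.5  0.51]
scene 0.1 0.3 1555 [0.91 0.92 0.92 0.93]
scene 0.1 0.4 1330 [0.92 0.92 0.93 0.94]
scene 0.1 0.5 14101 [0.38 0.39 0.58 0.95]
scene 0.1 0.6 3857 [0.38 0.38 0.48 0.72]
scene 0.1 0.7 1320 [0.38 0.38 0.46 0.72]
scene 0.2 0.3 941 [0.92 0.93 0.93 0.94]
scene 0.2 0.4 2510 [0.13 0.13 0.77 0.94]
scene 0.2 0.5 6562 [0.14 0.15 0.19 0.95]
scene 0.2 0.6 3202 [0.18 0.46 0.54 0.72]
scene 0.2 0.7 136 [0.54 0.54 0.72 0.72]
```

Request:
{"method": "apply_moves", "body": {
  "moves": [
    {"jaw": 0,"offset": [0,0,0],"rot": [0,0,-8.15]},
    {"jaw": 0,"offset": [0,0,0],"rot": [0,0,-8.15]},
    {"jaw": 0,"offset": [0,0,0],"rot": [0,0,-8.15]},
    {"jaw": 0,"offset": [0,0,0],"rot": [0,0,-8.15]},
    {"jaw": 0,"offset": [0,0,0],"rot": [0,0,0]}
  ]
}}

```text
time_s: 1.62
eef_pos: [0.1615, 0.5519, 0.2313]
eef_rot: [-0.0, -0.141, 0.99, 0.0]
wrist_force: [-0.2, 0.2, -0.6]
opening: -0.001
grasp_force: 0.0
```

Request:
{"method": "apply_moves", "body": {
  "moves": [
    {"jaw": 0,"offset": [-25,-52.5,0],"rot": [0,0,0]},
    {"jaw": 0,"offset": [-25,-52.5,0],"rot": [0,0,0]},
    {"jaw": 0,"offset": [-25,-52.5,0],"rot": [0,0,0]},
    {"jaw": 0,"offset": [-25,-52.5,0],"rot": [0,0,0]},
    {"jaw": 0,"offset": [-25,-52.5,0],"rot": [0,0,0]}
  ]
}}

```text
time_s: 2.25
eef_pos: [0.3562, 0.3335, 0.2316]
eef_rot: [0.0, -0.14, 0.99, 0.0]
wrist_force: [0.1, -0.2, 0.1]
opening: -0.001
grasp_force: 0.0
```

Request:
{"method": "apply_moves", "body": {
  "moves": [
    {"jaw": 0,"offset": [-25,-52.5,20],"rot": [0,0,0]},
    {"jaw": 0,"offset": [-25,-52.5,30],"rot": [0,0,0]},
    {"jaw": 0,"offset": [-24,-52,40],"rot": [0,0,0]},
    {"jaw": 0,"offset": [0,0,0],"rot": [0,0,0]},
    {"jaw": 0,"offset": [0,0,0],"rot": [0,0,0]}
  ]
}}

```text
time_s: 2.88
eef_pos: [0.4644, 0.2116, 0.147]
eef_rot: [-0.0, -0.14, 0.99, 0.0]
wrist_force: [-0.6, -0.1, 0.2]
opening: -0.001
grasp_force: 0.0
```

```bash
cat >> h.py <<'E'
C=np.array([.5427,.2255]);a=np.radians(16.3);R=np.array([[np.cos(a),-np.sin(a)],[np.sin(a),np.cos(a)]])
def box(p): p=np.asarray(p);return np.round(np.r_[(p[:2]-C)@R,p[2]]*1000,1)
def wrist(name):
    o=ctrl.get_obs();im,d=ctrl.camera("wrist");cv2.imwrite(f"pics/{name}.png",im[:,:,::-1])
    p=ctrl.camera_params("wrist");K=np.array(p["K"]);w,x,y,z=o["eef_rot"]
    from scipy.spatial.transform import Rotation as Ro
    T=np.eye(4);T[:3,:3]=Ro.from_quat([x,y,z,w]).as_matrix();T[:3,3]=o["eef_pos"];T=T@np.array(p["mount"])
    v,u=np.nonzero(d>0);zz=d[v,u];P=np.c_[(u-K[0,2])/K[0,0]*zz,(v-K[1,2])/K[1,1]*zz,zz]
    return im,d,P@T[:3,:3].T+T[:3,3],u,v
E
python3 - <<'E'
from h import *
im,d,P,u,v=wrist("w1")
o=ctrl.get_obs();print(o["time_s"],box(o["eef_pos"]),o["wrist_force"])
B=np.c_[(P[:,:2]-C)@R,P[:,2]]*1000
m=(B[:,2]>95)&(B[:,2]<106)&(abs(B[:,0]+36)<30)&(abs(B[:,1])<80)
print(m.sum(),np.round(np.percentile(B[m],[2,50,98],axis=0),1), cv2.minAreaRect(B[m,:2].astype(np.float32)))
im2,d2=ctrl.camera("scene");cv2.imwrite("pics/s1.png",cv2.resize(im2[130:330,220:500,::-1],None,fx=2,fy=2))
E
```

```text
2.925 [-78.8   9.2 147.6] [ 0.54810141 -0.54824894  0.16488663]
685 [[-38.1 -59.   95.2]
 [-36.9 -25.5  99.4]
 [-32.7  56.8 101. ]] ((-35.2623176574707, -0.8645172119140625), (6.434493064880371, 118.96188354492188), 0.15413278341293335)
```

View pics/w1.png

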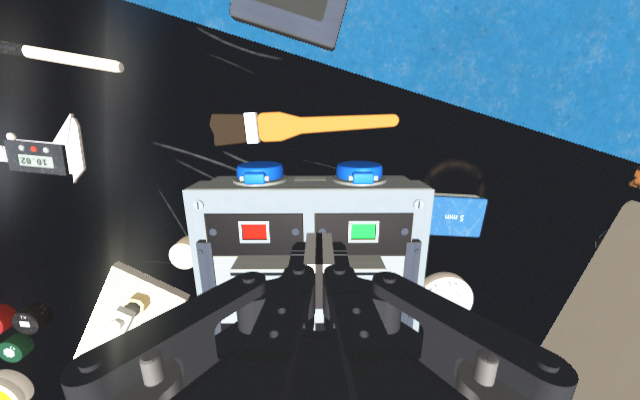

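View pics/s1.png

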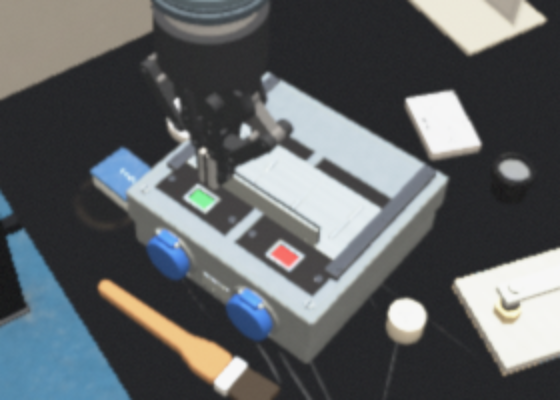

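Request:
{"method": "apply_moves", "body": {
  "moves": [
    {"jaw": 0,"offset": [0,-9,20],"rot": [0,0,0]},
    {"jaw": 0,"offset": [0,0,20],"rot": [0,0,0]},
    {"jaw": 0,"offset": [0,0,15],"rot": [0,0,0]},
    {"jaw": 0,"offset": [0,0,0],"rot": [0,0,0]},
    {"jaw": 0,"offset": [0,0,0],"rot": [0,0,0]}
  ]
}}

```text
time_s: 3.6
eef_pos: [0.4674, 0.2033, 0.0927]
eef_rot: [0.001, -0.142, 0.99, 0.0]
wrist_force: [-0.5, -0.6, -0.3]
opening: 0.0
grasp_force: 0.0
```

```bash
python3 -c "
from h import *
o=ctrl.get_obs();print(o['time_s'],box(o['eef_pos']),o['wrist_force'])"
```

```text
3.6 [-78.5  -0.1  92.7] [-0.52368948 -0.5815924  -0.28871392]
```

Request:
{"method": "apply_moves", "body": {
  "moves": [
    {"jaw": 0,"offset": [-8,0,7],"rot": [0,0,0]},
    {"jaw": 0,"offset": [-10,0,0],"rot": [0,0,0]},
    {"jaw": 0,"offset": [-8,0,0],"rot": [0,0,0]},
    {"jaw": 0,"offset": [-8,0,0],"rot": [0,0,0]},
    {"jaw": 0,"offset": [-8,0,0],"rot": [0,0,0]}
  ]
}}

```text
time_s: 4.22
eef_pos: [0.5075, 0.2146, 0.0848]
eef_rot: [-0.001, -0.142, 0.99, -0.0]
wrist_force: [-3.2, -0.9, 2.8]
opening: -0.002
grasp_force: 1.4
```

Request:
{"method": "apply_moves", "body": {
  "moves": [
    {"jaw": 0,"offset": [-8,0,0],"rot": [0,0,0]},
    {"jaw": 0,"offset": [-8,0,0],"rot": [0,0,0]},
    {"jaw": 0,"offset": [-8,0,0],"rot": [0,0,0]},
    {"jaw": 0,"offset": [-8,0,0],"rot": [0,0,0]},
    {"jaw": 0,"offset": [0,0,0],"rot": [0,0,0]}
  ]
}}

```text
time_s: 4.85
eef_pos: [0.539, 0.2239, 0.0848]
eef_rot: [0.001, -0.142, 0.99, 0.0]
wrist_force: [0.0, -0.1, 0.2]
opening: -0.001
grasp_force: 0.0
```

```bash
cat >> h.py <<'E'
def lip(c="top"):
    im,d=ctrl.camera(c);P,u,v=pts(c,d,np.ones(d.shape,bool))
    B=np.c_[(P[:,:2]-C)@R,P[:,2]]*1000
    m=(B[:,2]>96)&(B[:,2]<105)&(abs(B[:,0])<60)&(abs(B[:,1])<60)&(abs(B[:,1])>42)
    print("lip",m.sum(),np.round(np.percentile(B[m],[5,50,95],axis=0)[:,0],1))
    return im,d
E
python3 -c "
from h import *
o=ctrl.get_obs();print(o['time_s'],box(o['eef_pos']),o['wrist_force'])
lip();lip('scene')"
```

```text
4.85 [-4.  -0.5 84.8] [ 0.0155148  -0.10717367  0.18468153]
lip 3 [ 7.3  9.  10.9]
lip 51 [ 6.7  8.1 12.2]
```

Request:
{"method": "apply_moves", "body": {
  "moves": [
    {"jaw": 0,"offset": [-6,0,0],"rot": [0,0,0]},
    {"jaw": 0,"offset": [-5,0,0],"rot": [0,0,0]},
    {"jaw": 0,"offset": [-3,0,0],"rot": [0,0,0]},
    {"jaw": 0,"offset": [-2,0,0],"rot": [0,0,0]},
    {"jaw": 0,"offset": [-1,0,0],"rot": [0,0,0]}
  ]
}}

```text
time_s: 5.58
eef_pos: [0.553, 0.2282, 0.0846]
eef_rot: [-0.002, -0.142, 0.99, -0.0]
wrist_force: [-10.3, -1.5, 6.2]
opening: 0.001
grasp_force: 5.0
```

Request:
{"method": "apply_moves", "body": {
  "moves": [
    {"jaw": 0,"offset": [-1,0,0],"rot": [0,0,0]},
    {"jaw": 0,"offset": [-1,0,0],"rot": [0,0,0]},
    {"jaw": 0,"offset": [0,0,0],"rot": [0,0,0]},
    {"jaw": 0,"offset": [0,0,0],"rot": [0,0,0]},
    {"jaw": 0,"offset": [0,0,0],"rot": [0,0,0]}
  ]
}}

```text
time_s: 6.2
eef_pos: [0.553, 0.2282, 0.0846]
eef_rot: [-0.004, -0.142, 0.99, -0.001]
wrist_force: [-14.6, -4.5, 10.1]
opening: 0.001
grasp_force: 7.9
```

```bash
python3 -c "
from h import *
o=ctrl.get_obs();print(o['time_s'],box(o['eef_pos']),o['wrist_force'])
lip();lip('scene')"
```

```text
6.2 [10.7 -0.3 84.6] [-14.6173645   -4.4823939   10.11949936]
lip 1 [25.3 25.3 25.3]
lip 62 [20.4 22.2 26.4]
```

Request:
{"method": "apply_moves", "body": {
  "moves": [
    {"jaw": 0,"offset": [10,0,0],"rot": [0,0,0]},
    {"jaw": 0,"offset": [10,0,-10],"rot": [0,0,0]},
    {"jaw": 0,"offset": [0,-20,-15],"rot": [0,0,0]},
    {"jaw": 0,"offset": [0,-24,0],"rot": [0,0,0]},
    {"jaw": 0,"offset": [0,0,0],"rot": [0,0,0]}
  ]
}}

```text
time_s: 6.92
eef_pos: [0.5514, 0.1789, 0.1116]
eef_rot: [0.002, -0.14, 0.99, -0.0]
wrist_force: [-1.0, 0.3, -0.2]
opening: -0.005
grasp_force: 0.0
```

Run:
```python
from h import *
im,d=lip();lip("scene")
o=ctrl.get_obs();print(o['time_s'],o["eef_rot"],box(o['eef_pos']),o['wrist_force'])
im,d,P,u,v=wrist("w2")
B=np.c_[(P[:,:2]-C)@R,P[:,2]]*1000
for s in (-45,45):
  m=(B[:,2]>45)&(B[:,2]<68)&(abs(B[:,0]+8)<30)&(abs(B[:,1]-s)<30)
  if m.sum()>20: print(s,m.sum(),np.round(np.percentile(B[m],[1,50,99],axis=0),1))
f=cv2.imread("pics/w2.png")
im,_=ctrl.camera("scene");cv2.imwrite("pics/s2.png",np.vstack([cv2.resize(f[100:400,100:540],(700,477))[:320],cv2.resize(im[150:310,260:480,::-1],(385,280)).repeat(1,0) if 0 else cv2.copyMakeBorder(cv2.resize(im[150:310,260:480,::-1],(385,280)),0,0,0,315,0)]))
```

```text
lip 38 [21.  23.7 26.6]
lip 64 [19.7 22.5 26.1]
7.025 [ 7.57563183e-04 -1.40911051e-01  9.90021969e-01  5.37665472e-05] [ -5.4 -45.4 110.8] [-0.95369508  0.37630263 -0.50598349]
-45 1748 [[-20.6 -68.6  45.9]
 [ -3.8 -46.   58.5]
 [ 13.9 -23.1  67. ]]
45 2246 [[-21.9  32.   45.4]
 [ -1.   52.4  52.1]
 [ 16.6  67.3  67.6]]
```

View pics/s2.png

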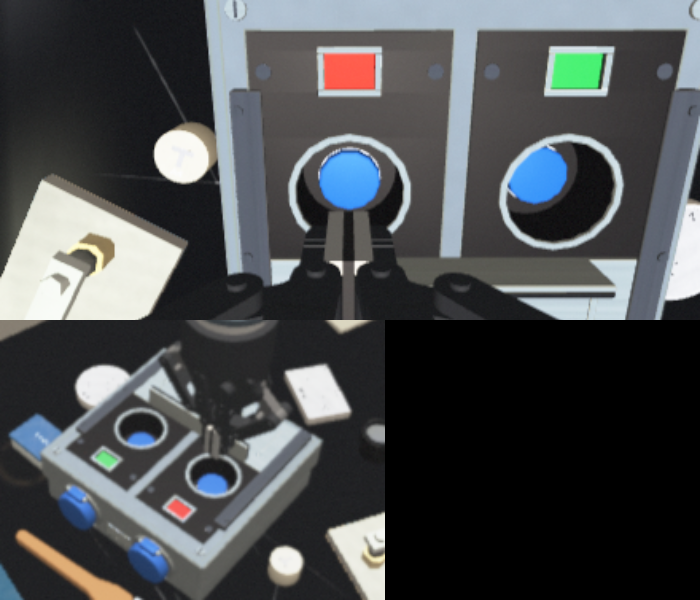

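Run:
```python
from h import *
def f(d,c):
    P,u,v=pts(c,d,np.ones(d.shape,bool));B=np.c_[(P[:,:2]-C)@R,P[:,2]]*1000
    m=(B[:,2]>96)&(B[:,2]<105)&(abs(B[:,0])<60)&(B[:,1]<58)&(B[:,1]>35)
    m2=(B[:,2]>77.6)&(B[:,2]<83)&(B[:,1]>60)&(B[:,1]<78)
    h=np.histogram(B[m2,0],np.arange(-60,100,5))[0]
    print(c,m.sum(),np.round(np.percentile(B[m],[5,50,95],axis=0)[:,0],1),np.round(B[m,0].mean(),1),h, np.round(np.percentile(B[m2,0],[2,98]),1))
for c in ("top","scene"):
    f(np.load(f"{c}0.npz")["d"],c);f(ctrl.camera(c)[1],c)
```

```text
top 46 [-39.1 -36.5 -33.8] -36.4 [ 3  3  1  1 25 25 26 29 25 28 28 27 28 27 28 25 27 10  1  0  1  1  0  3
  1  3  1  4  0  0  2] [-73.7  66.4]
top 48 [20.9 23.7 26.3] 23.8 [ 0  1  1  0  1  2  1  1  2  1  4  0  0  2  1  1 24 27 22 27 27 28 23 27
 29 26 24 24 26  8  1] [-81.7  85.5]
scene 50 [-39.9 -37.3 -33.4] -36.9 [ 0  0  0  0 20 14  8  9 19 22 22 19 22 20 22 22 19  9  0  0  0  0  0  0
  0  1  1  1  1  0  0] [-38.1 713. ]
scene 50 [20.5 22.3 26.6] 22.8 [ 0  0  1  0  0  0  2  0  0  0  2  0  2  0  0  2 17 16  9  6 13 21 21 14
  5  0  0  0  0  0  0] [-22.  717.7]
```

Request:
{"method": "apply_moves", "body": {
  "moves": [
    {"jaw": 0,"offset": [2,0,10],"rot": [0,0,0]},
    {"jaw": 0,"offset": [0,0,12],"rot": [0,0,0]},
    {"jaw": 0,"offset": [0,0,12],"rot": [0,0,0]},
    {"jaw": 0,"offset": [0,0,10],"rot": [0,0,0]},
    {"jaw": 0,"offset": [0,0,0],"rot": [0,0,0]}
  ]
}}

```text
time_s: 7.85
eef_pos: [0.5466, 0.1804, 0.0645]
eef_rot: [-0.001, -0.142, 0.99, 0.0]
wrist_force: [0.3, -0.5, 0.2]
opening: 0.002
grasp_force: 0.0
```

```bash
python3 -c "
from h import *
o=ctrl.get_obs();print(o['time_s'],box(o['eef_pos']),o['wrist_force'],o['torque'])"
```

```text
7.85 [ -8.9 -44.4  64.5] [ 0.29622333 -0.54669415  0.18911304] [-0.05043845 -0.00617136 -0.01217497]
```

Free in the well; press to home depth (z ≈ 52).

Request:
{"method": "apply_moves", "body": {
  "moves": [
    {"jaw": 0,"offset": [0,0,4],"rot": [0,0,0]},
    {"jaw": 0,"offset": [0,0,3],"rot": [0,0,0]},
    {"jaw": 0,"offset": [0,0,3],"rot": [0,0,0]},
    {"jaw": 0,"offset": [0,0,2.5],"rot": [0,0,0]},
    {"jaw": 0,"offset": [0,0,1],"rot": [0,0,0]}
  ]
}}

```text
time_s: 8.48
eef_pos: [0.5473, 0.1805, 0.0521]
eef_rot: [-0.0, -0.142, 0.99, 0.0]
wrist_force: [-1.1, 1.2, 3.7]
opening: -0.0
grasp_force: 2.1
```

Request:
{"method": "apply_moves", "body": {
  "moves": [
    {"jaw": 0,"offset": [0,0,0.5],"rot": [0,0,0]},
    {"jaw": 0,"offset": [0,0,0],"rot": [0,0,0]},
    {"jaw": 0,"offset": [0,0,0],"rot": [0,0,0]},
    {"jaw": 0,"offset": [0,0,0],"rot": [0,0,0]},
    {"jaw": 0,"offset": [0,0,0],"rot": [0,0,0]}
  ]
}}

```text
time_s: 9.1
eef_pos: [0.5473, 0.1805, 0.052]
eef_rot: [-0.0, -0.142, 0.99, -0.0]
wrist_force: [-2.7, -2.0, 5.1]
opening: 0.001
grasp_force: 2.7
```

```bash
cat >> h.py <<'E'
def flags(im,d,c="scene"):
    P,u,v=pts(c,d,np.ones(d.shape,bool));B=np.c_[(P[:,:2]-C)@R,P[:,2]]*1000
    for s in (-45,45):
        m=(abs(B[:,0]+59)<4)&(abs(B[:,1]-s)<6)&(abs(B[:,2]-74)<6);g=d>0
        vv,uu=v[m],u[m];print("flag",s,m.sum(),np.median(im[vv,uu],0))
E
python3 -c "
from h import *
o=ctrl.get_obs();print(o['time_s'],box(o['eef_pos']),o['wrist_force'])
im,d=ctrl.camera('scene');flags(im,d)"
```

```text
9.1 [ -8.2 -44.5  52. ] [-2.70021799 -2.0012892   5.09784013]
flag -45 31 [136. 243. 161.]
flag 45 26 [135. 243. 159.]
```

Request:
{"method": "apply_moves", "body": {
  "moves": [
    {"jaw": 0,"offset": [0,0,-15],"rot": [0,0,0]},
    {"jaw": 0,"offset": [0,0,-25],"rot": [0,0,0]},
    {"jaw": 0,"offset": [0,0,-25],"rot": [0,0,0]},
    {"jaw": 0,"offset": [0,0,-5],"rot": [0,0,0]},
    {"jaw": 0,"offset": [0,0,0],"rot": [0,0,0]}
  ]
}}

```text
time_s: 9.78
eef_pos: [0.5477, 0.1805, 0.122]
eef_rot: [0.0, -0.142, 0.99, -0.0]
wrist_force: [-0.4, 0.3, 0.4]
opening: -0.001
grasp_force: 0.0
```

Request:
{"method": "apply_moves", "body": {
  "moves": [
    {"jaw": 0,"offset": [-20,15,0],"rot": [0,0,0]},
    {"jaw": 0,"offset": [-20,15,0],"rot": [0,0,0]},
    {"jaw": 0,"offset": [-18,14,0],"rot": [0,0,0]},
    {"jaw": 0,"offset": [0,0,0],"rot": [0,0,0]},
    {"jaw": 0,"offset": [0,0,0],"rot": [0,0,0]}
  ]
}}

```text
time_s: 10.4
eef_pos: [0.5897, 0.2384, 0.1205]
eef_rot: [-0.001, -0.142, 0.99, -0.0]
wrist_force: [0.4, -0.3, -0.3]
opening: 0.001
grasp_force: 0.0
```

```bash
python3 -c "
from h import *
o=ctrl.get_obs();print(o['time_s'],box(o['eef_pos']),o['wrist_force'])
lip()
im,d=ctrl.camera('scene');flags(im,d)"
```

```text
10.4 [ 48.8  -0.8 120.5] [ 0.3615623  -0.29330971 -0.26507104]
lip 55 [21.  23.6 26.4]
flag -45 35 [115. 228. 135.]
flag 45 25 [113. 227. 134.]
```

Descend to z ≈ 87, then push back toward the robot.

Request:
{"method": "apply_moves", "body": {
  "moves": [
    {"jaw": 0,"offset": [0,0,12],"rot": [0,0,0]},
    {"jaw": 0,"offset": [0,0,12],"rot": [0,0,0]},
    {"jaw": 0,"offset": [0,0,9],"rot": [0,0,0]},
    {"jaw": 0,"offset": [0,0,0],"rot": [0,0,0]},
    {"jaw": 0,"offset": [5,0,0],"rot": [0,0,0]}
  ]
}}

```text
time_s: 11.12
eef_pos: [0.5863, 0.2376, 0.089]
eef_rot: [0.0, -0.142, 0.99, 0.0]
wrist_force: [-0.3, -0.3, -0.3]
opening: 0.0
grasp_force: 0.0
```

Request:
{"method": "apply_moves", "body": {
  "moves": [
    {"jaw": 0,"offset": [8,0,0],"rot": [0,0,0]},
    {"jaw": 0,"offset": [8,0,0],"rot": [0,0,0]},
    {"jaw": 0,"offset": [8,0,0],"rot": [0,0,0]},
    {"jaw": 0,"offset": [8,0,0],"rot": [0,0,0]},
    {"jaw": 0,"offset": [8,0,0],"rot": [0,0,0]}
  ]
}}

```text
time_s: 11.75
eef_pos: [0.5475, 0.2263, 0.0893]
eef_rot: [0.001, -0.142, 0.99, 0.0]
wrist_force: [1.8, 0.5, -0.2]
opening: -0.001
grasp_force: 1.4
```

```bash
python3 -c "
from h import *
o=ctrl.get_obs();print(o['time_s'],box(o['eef_pos']),o['wrist_force'])
lip()"
```

```text
11.75 [ 4.8 -0.6 89.3] [ 1.77352735  0.53690748 -0.24536374]
lip 11 [-12.4 -10.1  -7.6]
```

Request:
{"method": "apply_moves", "body": {
  "moves": [
    {"jaw": 0,"offset": [8,0,0],"rot": [0,0,0]},
    {"jaw": 0,"offset": [7,0,0],"rot": [0,0,0]},
    {"jaw": 0,"offset": [6,0,0],"rot": [0,0,0]},
    {"jaw": 0,"offset": [3,0,0],"rot": [0,0,0]},
    {"jaw": 0,"offset": [2,0,0],"rot": [0,0,0]}
  ]
}}

```text
time_s: 12.42
eef_pos: [0.5226, 0.2191, 0.089]
eef_rot: [0.0, -0.142, 0.99, 0.0]
wrist_force: [2.5, 2.5, 2.4]
opening: 0.004
grasp_force: 1.3
```

Request:
{"method": "apply_moves", "body": {
  "moves": [
    {"jaw": 0,"offset": [1,0,0],"rot": [0,0,0]},
    {"jaw": 0,"offset": [1,0,0],"rot": [0,0,0]},
    {"jaw": 0,"offset": [1,0,0],"rot": [0,0,0]},
    {"jaw": 0,"offset": [0,0,0],"rot": [0,0,0]},
    {"jaw": 0,"offset": [0,0,0],"rot": [0,0,0]}
  ]
}}

```text
time_s: 13.05
eef_pos: [0.5202, 0.2184, 0.0889]
eef_rot: [0.0, -0.142, 0.99, 0.0]
wrist_force: [4.9, 2.0, -0.5]
opening: 0.003
grasp_force: 2.6
```

```bash
python3 -c "
from h import *
o=ctrl.get_obs();print(o['time_s'],box(o['eef_pos']),o['wrist_force'])
lip()"
```

```text
13.05 [-23.6  -0.5  88.9] [ 4.93957693  1.96812137 -0.52480872]
lip 8 [-40.3 -38.6 -36.3]
```

Request:
{"method": "apply_moves", "body": {
  "moves": [
    {"jaw": 0,"offset": [1,0,0],"rot": [0,0,0]},
    {"jaw": 0,"offset": [1,0,0],"rot": [0,0,0]},
    {"jaw": 0,"offset": [1,0,0],"rot": [0,0,0]},
    {"jaw": 0,"offset": [0,0,0],"rot": [0,0,0]},
    {"jaw": 0,"offset": [0,0,0],"rot": [0,0,0]}
  ]
}}

```text
time_s: 13.72
eef_pos: [0.5202, 0.2183, 0.0892]
eef_rot: [0.004, -0.141, 0.99, 0.001]
wrist_force: [15.4, 6.1, -9.3]
opening: 0.001
grasp_force: 8.0
```

Hard stop reached. Back off and lift away.

Request:
{"method": "apply_moves", "body": {
  "moves": [
    {"jaw": 0,"offset": [-8,0,0],"rot": [0,0,0]},
    {"jaw": 0,"offset": [-8,0,0],"rot": [0,0,0]},
    {"jaw": 0,"offset": [0,0,-20],"rot": [0,0,0]},
    {"jaw": 0,"offset": [0,0,-40],"rot": [0,0,0]},
    {"jaw": 0,"offset": [0,0,-40],"rot": [0,0,0]}
  ]
}}

```text
time_s: 14.35
eef_pos: [0.5314, 0.2216, 0.189]
eef_rot: [-0.002, -0.142, 0.99, -0.0]
wrist_force: [1.0, 0.3, 0.0]
opening: 0.002
grasp_force: 0.0
```

Request:
{"method": "apply_moves", "body": {
  "moves": [
    {"jaw": 0,"offset": [0,0,-20],"rot": [0,0,0]},
    {"jaw": 0,"offset": [0,0,0],"rot": [0,0,0]},
    {"jaw": 0,"offset": [0,0,0],"rot": [0,0,0]},
    {"jaw": 0,"offset": [0,0,0],"rot": [0,0,0]},
    {"jaw": 0,"offset": [0,0,0],"rot": [0,0,0]}
  ]
}}

```text
time_s: 14.98
eef_pos: [0.5317, 0.2218, 0.2077]
eef_rot: [-0.001, -0.142, 0.99, -0.0]
wrist_force: [0.3, -0.8, -0.0]
opening: -0.003
grasp_force: 0.0
```

```bash
python3 -c "
from h import *
o=ctrl.get_obs();print(o['time_s'],box(o['eef_pos']),o['wrist_force'])
lip();lip('scene')
im,d=ctrl.camera('scene');flags(im,d);cv2.imwrite('pics/s3.png',im[:,:,::-1])"
```

```text
14.975 [-11.6  -0.5 207.7] [ 0.29674502 -0.75463739 -0.0087092 ]
lip 32 [-40.9 -38.5 -35.9]
lip 84 [-41.4 -39.3 -35.5]
flag -45 33 [113. 226. 133.]
flag 45 27 [112. 225. 132.]
```

View pics/s3.png

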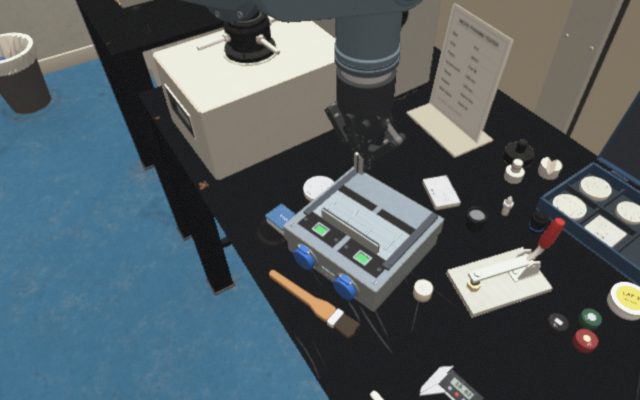

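Both flags are green (at about (320,229) and (362,257)), the shutter is shut, and the loose things are where they were.

```bash
python3 -c "
from bench import ctrl
print(ctrl.hand_in())"
```

```text
the job is handed in; nothing more can be done
None
```

The job is handed in: I pushed the shutter fully back, pressed the tripped right-hand breaker's key home (its flag turned green), and pushed the shutter fully shut again, in about 15 s, with the other breaker and the loose things left as they were.

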